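# Tip the four-way tube rack over and push it home in its rack stop

## Robot

A 6-joint arm with a two-finger parallel gripper is mounted at the origin on a cart in front of the work surface, level with it; the furniture and walls round the work are solid. World frame = base frame: x ahead of the robot, y to its left, z up, the work surface at z = 0. Lengths are in m, angles in rad, forces in N, time in s.
With the tool pointing down it reaches from about 0.35 to 0.775 m from the base axis. Payload 5.5 kg.
Tool frame: the origin (TCP) lies midway between the tips of the shut fingers; the grasp point (between the pads) lies 19 mm behind it; z points along the fingers, y is the line along which they close (so a half turn about z gives the same grasp; the last joint's range is limited). The gripper opens to 85 mm and grips with 20 to 120 N. Pads are 22 mm wide; open, the fingers measure 114 mm over their backs; the gripper's body (76 mm by 85 mm) begins 54 mm behind the grasp point. The pads swing forward as they close: fully open they stand 13 mm farther back than shut.
Start: joints at [1.01, 0.313, 0.046, 1.304, 0, 1.431], TCP at [0.235, 0.525, 0.231] pointing down, gripper open.
Joint ranges: [-2.76, 2.76], [-0.86, 1.69], [-1.03, 1.26], [-2.2, 2.34], [-1.47, 1.5], [-3.14, 3.14]. Speed limits (rad/s): [2.57, 2.57, 3.14, 3.14, 3.14, 3.14].

## Interface

Orientations are given as a unit quaternion [x, y, z, w].
In Python, from bench import telemetry, read_camera, camera_info, ctrl gives the robot as it stands. The module is installed in compiled form; this text tells all that it offers.
- The arm moves only by the tool arm_command, never from a script. Its argument "series" is a list of rows, each an object of numbers: "x", "y", "z": the shift along the tool's x, y, z in cm; "ax", "ay", "az": the turn, a rotation vector about the tool's x, y, z in degrees; "hand": the opening in per cent of the stroke, from 0 (shut) to 100 (fully open). In form: [{"x": .., "y": .., "z": .., "ax": .., "ay": .., "az": .., "hand": ..}, ...]. A call has 1 to 8 rows; each row is the pose to reach, as a shift and turn from the pose commanded when the call began, along the tool's axes at that moment; what a row does not reach only later rows make up. A row lasts 1/10 s, in which the tool goes at most 50 mm and 8.59 degrees, less where a joint would pass 70% of its speed; a pose out of reach is approached as far as the arm can. A call with a gripper value outside its range is refused whole. The fingers move at their own pace and stop on an object; the grip force is fixed at half the most. Time passes only in rows, so rows that repeat a pose let the fingers close. It gives the time, the measured TCP pose, the force, the opening and the grip force at its end, in the units of the state.
- telemetry.observe(): the state, without advancing time (a new reading comes with each control period).
- read_camera(name): name is "scene" or "side" or "wrist"; returns the picture (420x560x3 uint8, red, green, blue); there is no depth.
- camera_info(name): a dict with "fx", "fy", "cx", "cy" (pixels), "T" (4x4, takes a point from camera to world coordinates). Camera axes: x right, y down, z forward; pixel columns grow to the right and rows downward; lengths in m; the calibration is good to about 2 mm. A picture is of the moment at which its call begins: read the wrist's pose just before it. camera_info takes no time and is no camera call; for the wrist camera it gives the pose at the moment of the call.
- ctrl.finish_job(): hands the job in; it is judged then, once.
The state is a dict: "time_s": time; "q": joint angles; "joint_vel": joint speeds; "joint_torque": joint torques, N m; "tcp_pos": TCP position; "tcp_rot": TCP orientation; "contact_force": force on the tool from outside, world axes, zero at the start; "ft_torque": the same for the moment, N m; "opening": finger opening in m; "grasp_force": force on a finger pad.
Only numpy, scipy, OpenCV 4.12 (cv2) and the standard library are available. Lean on these libraries where they do the work, as an engineer would, in place of code of your own. Each camera call takes 0.05 s, during which the arm holds its last target. There are 200 camera calls.

## Task

Make the blue four-way tube rack ready for the sample tubes: it stands on its edge with the row of four large holes on top. Push it over with the fingers so that it lies flat with its side of eighteen middle-sized holes upward, then push it along the bench into the aluminium rack stop until it sits squarely against the back bar. Only push it, never pick it up, leave the cups and the vial nearby alone, and finish clear of everything.

Things in the scene. Friction and masses are not known exactly. Their poses are not given: they have to be found in the camera images.
- rack: Blue four-way tube rack: loose, empty, hollow plastic block, 160 x 50 x 90 mm (its x, y, z), 0.2 to 0.35 kg. Origin at its centre. x along it; z out of the edge with four large 31 mm holes, up at the start, when it stands 90 mm high on a 50 mm wide foot; y away from the side with eighteen 16 mm holes: roughly toward the rack stop at the start, straight down at the end, when it lies 50 mm high.
- rack_side (a point): Centre of the rack's side with the eighteen holes (160 x 90 mm), 25 mm from the rack's centre. Pushed there toward the rack stop within 30 mm of the top, the standing rack tips about the far edge of its foot with little sliding (friction on the bench 0.5 to 0.7), passes its balance when the top has gone about 45 mm, then falls by itself and reaches 90 mm beyond that edge.
- rack_stop: Low U-shaped aluminium frame screwed to the bench, 192 mm over its rails. Origin on the bench under the centre of a fully seated rack; x along the back bar, y from the open mouth to the back bar. Back bar 18 mm high; its two rubber pads end at y = 45 mm. Side rails 10 mm high, inner faces at x = -84 and 84 mm (4 mm play each side of the rack).
- stop_home (a point): Where the centre of the rack is when it lies fully seated: 25 mm above the origin of the rack stop, same axes. The side rails are straight from the back bar to y = -40 mm and flare outward from there to y = -75 mm, where the mouth is about 200 mm wide.
- blue_cup: Specimen cup with a blue screw cap, 60 mm wide, 70 mm high, loose; origin under its centre. To be left alone.
- green_vial: Green and white vial, 35 mm wide, 80 mm high, loose; origin under its centre. To be left alone.
- white_cup: Specimen cup with a white screw cap, 60 mm wide, 70 mm high, loose; origin under its centre. To be left alone.

How it is judged:
By the outcome, as a careful person would: the job done as asked, in the order asked, and still so for the second after the job is handed in, with the robot touching nothing.
It also fails if it takes over 45 s, if anything falls off the work surface, if the arm or the gripper's body presses on something with over 40 N, if the wrist force passes 120 N, or if a joint passes its speed limit or range.

## Working session

There is one attempt and no reset: what is moved stays moved. The work goes in short steps, Python scripts to look and compute and a tool call to move; the robot and the scene stay as the last step left them, time stands still between calls to the robot, and variables do not carry over. Pictures are saved under pics/ and viewed, at most 10 in all, crops included, and the job is handed in when it is done.

Besides the shell and the picture viewer there is one more tool, called as a command line: name --argument value ..., lists and objects as JSON in quotes. arm_command: Moves the arm, as the interface text tells. Its arguments: {"type":"object","properties":{"series":{"type":"array","items":{"type":"object","properties":{"x":{"type":"number"},"y":{"type":"number"},"z":{"type":"number"},"ax":{"type":"number"},"ay":{"type":"number"},"az":{"type":"number"},"hand":{"type":"number"}}}}},"required":["series"]}

```bash
mkdir -p pics; python3 - <<'E'
from bench import telemetry, read_camera, camera_info
import cv2,numpy as np
s=telemetry.observe();print(s['time_s'],s['tcp_pos'],s['tcp_rot'],s['opening'])
for n in("scene","side"):
    i=camera_info(n);print(n,i['fx'],i['fy'],i['cx'],i['cy'],np.round(i['T'],4).tolist())
    cv2.imwrite(f'pics/{n}0.png',cv2.resize(read_camera(n)[:,:,::-1],(800,600),interpolation=cv2.INTER_CUBIC))
E
```

```text
0.0 [0.23460094 0.5243827  0.23041093] [ 2.08848870e-01  9.77947481e-01 -8.76382948e-04 -3.25093967e-04] 0.08553176710650397
scene 413.10477684611516 413.10477684611516 285.9461247583143 206.30594517129302 [[0.5867, -0.4033, 0.7022, -0.508], [-0.8098, -0.2901, 0.51, -0.6574], [-0.0019, -0.8679, -0.4968, 0.7871], [0.0, 0.0, 0.0, 1.0]]
side 474.0667946438589 474.0667946438589 282.03228126947715 211.2361389433329 [[-0.9852, -0.0878, 0.1471, 0.2573], [-0.1713, 0.492, -0.8536, 1.5964], [0.0025, -0.8662, -0.4997, 0.9376], [0.0, 0.0, 0.0, 1.0]]
```

View pics/scene0.png

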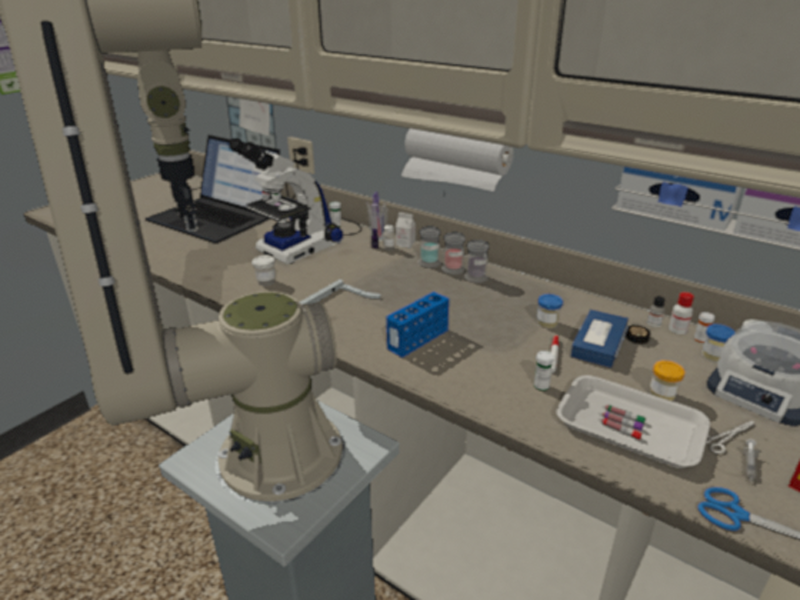

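View pics/side0.png

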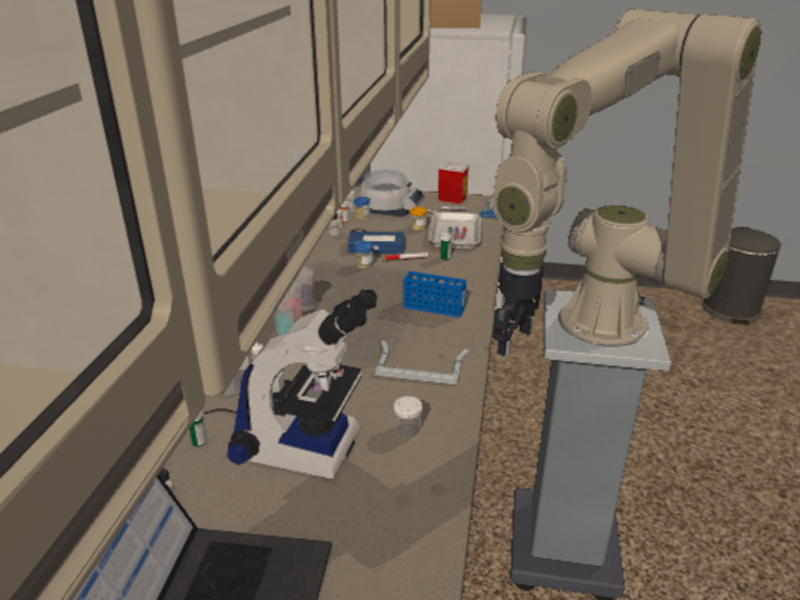

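```bash
python3 - <<'E'
from bench import read_camera
import cv2
for n,(x,y,w,h) in dict(scene=(204,182,140,90),side=(248,180,100,100)).items():
    im=read_camera(n)[y:y+h,x:x+w,::-1]; k=5.7 if n=='scene' else 6
    cv2.imwrite(f'pics/{n}1.png',cv2.resize(im,None,fx=k,fy=k,interpolation=cv2.INTER_CUBIC))
E
```

```text
(no output)
```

View pics/scene1.png

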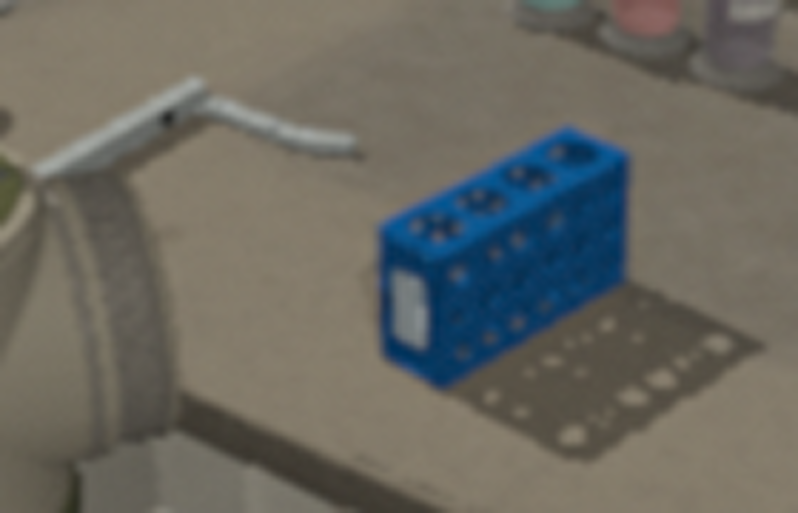

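View pics/side1.png

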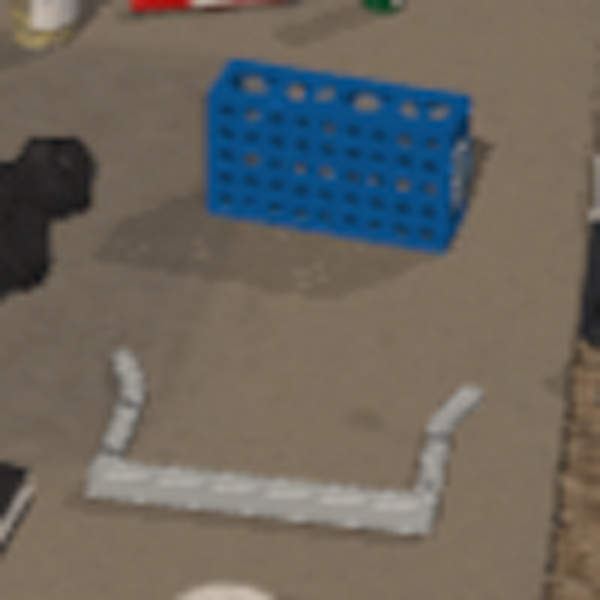

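```bash
cat > h.py <<'E'
import numpy as np
from scipy.optimize import least_squares
from bench import camera_info
def proj(i,P):
    T=np.array(i['T']);p=(np.asarray(P)-T[:3,3])@T[:3,:3]
    return np.stack([i['fx']*p[:,0]/p[:,2]+i['cx'],i['fy']*p[:,1]/p[:,2]+i['cy']],1)
def unproj(i,px,z):
    T=np.array(i['T']);px=np.atleast_2d(px)
    d=np.c_[(px[:,0]-i['cx'])/i['fx'],(px[:,1]-i['cy'])/i['fy'],np.ones(len(px))]@T[:3,:3].T
    return T[:3,3]+d*((z-T[2,3])/d[:,2])[:,None]
def place(v,L):
    c,s=np.cos(v[2]),np.sin(v[2]);L=np.array(L,float)/1000
    return np.c_[v[0]+c*L[:,0]-s*L[:,1],v[1]+s*L[:,0]+c*L[:,1],L[:,2]]
E
python3 - <<'E'
from h import *
S,D=camera_info('scene'),camera_info('side')
sc=lambda a:np.array(a)/5.7+[203.6,181.6]
sd=lambda a:np.array(a)/6+[247.6,179.6]
def fit(ls,ps,ld,pd,v0):
    def f(v):
        r=[(proj(D,place(v,ld(v)))-sd(pd)).ravel()]
        if ls: r.append((proj(S,place(v,ls(v)))-sc(ps)).ravel())
        return np.concatenate(r)
    o=least_squares(f,v0,loss='soft_l1');print(np.round(o.x,4),np.degrees(o.x[2]),np.round(f(o.x),1));return o.x
r=fit(lambda v:[(-80,25,90),(-80,-25,90),(80,25,90),(80,-25,90),(-80,-25,0),(-80,25,0),(80,-25,0)],
 [(380,228),(432,262),(570,128),(629,157),(442,388),(384,355),(627,282)],
 lambda v:[(80,-25,90),(-80,-25,90),(80,25,90),(-80,25,90),(80,25,0),(-80,25,0)],
 [(235,60),(470,97),(208,97),(447,133),(210,213),(445,250)],[.45,.2,0])
t=fit(lambda v:[(100,-75,5)],[(356,143)],lambda v:[(84,-40,10),(-84,-40,10),(96,v[3],0),(-96,v[3],0),(96,47,18),(-96,47,18),(102,-75,10),(-102,-75,10)],
 [(145,392),(427,432),(86,497),(430,535),(108,458),(437,490),(126,348),(472,386)],[.45,.4,0,60])
for n,c in(('blue',(548,300)),('vial',(543,355)) ): print(n,unproj(S,np.array(c)*.7,.07))
print('white',unproj(D,np.array((407,403))*.7,.07))
c,s=np.cos(t[2]),np.sin(t[2]);d=r[:2]-t[:2];print('rack in stop frame',c*d[0]+s*d[1],-s*d[0]+c*d[1],np.degrees(r[2]-t[2]))
from bench import telemetry
q=telemetry.observe()['tcp_rot'];from scipy.spatial.transform import Rotation as R
print(R.from_quat(q).as_matrix().round(3))
W=camera_info('wrist');print(W['fx'],W['cx'],W['cy'],np.round(R.from_quat(q).as_matrix().T@np.array(W['T'])[:3,:3],3), R.from_quat(q).as_matrix().T@(np.array(W['T'])[:3,3]-telemetry.observe()['tcp_pos']))
E
```

```text
[ 0.4455  0.0087 -0.1563] -8.956191764654225 [-0.4 -1.   0.3 -0.9 -0.1 -1.5  0.8 -0.9 -0.5 -0.5  0.1  0.3 -0.8 -0.7
  1.  -0.7 -0.2 -0.6  0.4 -0.5 -0.5  0.7 -0.9  0.2 -0.1 -0. ]
[ 4.43500e-01  2.83400e-01 -8.20000e-03  6.05642e+01] -0.4724337380120506 [-0.1 -1.2  0.7 -2.8  0.2  0.   0.3  0.1 -2.7 -0.2 -0.2  0.7  0.   0.3
 -0.6 -0.2 -1.8  0.7]
blue [[ 0.68115376 -0.20868281  0.07      ]]
vial [[ 0.46492575 -0.29531804  0.07      ]]
white [[0.43384075 0.51934996 0.07      ]]
rack in stop frame 0.0042658328642351424 -0.27467972837065263 -8.483758026642175
[[-0.913  0.408 -0.001]
 [ 0.408  0.913 -0.001]
 [ 0.    -0.001 -1.   ]]
347.0041717127698 284.317914951645 209.01985318280714 [[-0.001 -0.955 -0.297]
 [ 1.    -0.001 -0.   ]
 [-0.    -0.297  0.955]] [ 0.07634474 -0.00035074 -0.14196899]
```

arm_command --series '[{"x":-32,"y":-21.2,"z":0,"az":66.5},{"x":-32,"y":-21.2,"z":0,"az":66.5},{"x":-32,"y":-21.2,"z":0,"az":66.5},{"x":-32,"y":-21.2,"z":0,"az":66.5},{"x":-32,"y":-21.2,"z":0,"az":66.5},{"x":-32,"y":-21.2,"z":0,"az":66.5},{"x":-32,"y":-21.2,"z":0,"az":66.5},{"x":-32,"y":-21.2,"z":0,"az":66.5}]'

```text
$.series[0]: bad value
```

arm_command --series '[{"x":0},{"x":0},{"x":0}]'

```text
$.series[0]: bad value
```

```bash
python3 - <<'E'
from bench import *
import cv2,json
s=telemetry.observe();print(s['tcp_pos'],s['tcp_rot'],s['q'])
W=camera_info('wrist');json.dump({k:(v.tolist() if hasattr(v,'tolist') else v) for k,v in W.items()},open('w1.json','w'))
cv2.imwrite('pics/w1.png',cv2.resize(read_camera('wrist')[:,:,::-1],(800,600),interpolation=cv2.INTER_CUBIC))
E
```

```text
[0.23473181 0.52460063 0.230733  ] [ 2.08850475e-01  9.77947430e-01 -5.14459273e-04 -1.96344005e-04] [1.01040637e+00 3.13750841e-01 4.54243962e-02 1.30357107e+00
 1.60768801e-05 1.43120516e+00]
```

View pics/w1.png

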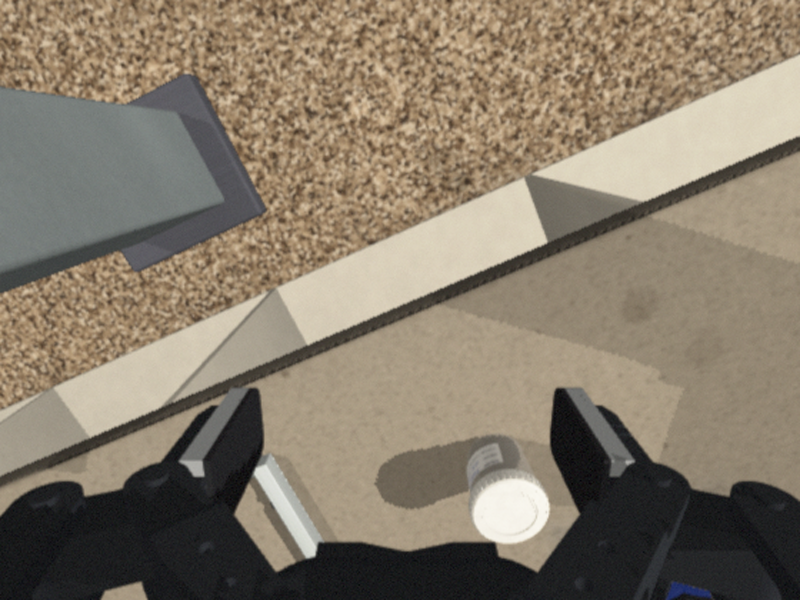

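arm_command --series '[{"x":-32,"y":-21.2,"z":0,"ax":0,"ay":0,"az":66.5,"hand":100},{"x":-32,"y":-21.2,"z":0,"ax":0,"ay":0,"az":66.5,"hand":100},{"x":-32,"y":-21.2,"z":0,"ax":0,"ay":0,"az":66.5,"hand":100},{"x":-32,"y":-21.2,"z":0,"ax":0,"ay":0,"az":66.5,"hand":100},{"x":-32,"y":-21.2,"z":0,"ax":0,"ay":0,"az":66.5,"hand":100},{"x":-32,"y":-21.2,"z":0,"ax":0,"ay":0,"az":66.5,"hand":100},{"x":-32,"y":-21.2,"z":0,"ax":0,"ay":0,"az":66.5,"hand":100},{"x":-32,"y":-21.2,"z":0,"ax":0,"ay":0,"az":66.5,"hand":100}]'

```text
time_s: 1.05
tcp_pos: [0.4416, 0.198, 0.2314]
tcp_rot: [0.714, 0.701, 0.0, 0.0]
contact_force: [0.6, 0.7, 0.2]
opening: 0.0852
grasp_force: 0.0
```

arm_command --series '[{"x":0,"y":0,"z":0,"ax":0,"ay":0,"az":0,"hand":100},{"x":0,"y":0,"z":0,"ax":0,"ay":0,"az":0,"hand":100}]'

```text
time_s: 1.25
tcp_pos: [0.4405, 0.2, 0.2312]
tcp_rot: [0.711, 0.703, -0.0, -0.0]
contact_force: [-0.3, -0.1, 0.6]
opening: 0.0855
grasp_force: 0.0
```

```bash
python3 - <<'E'
from bench import *
import cv2,json
s=telemetry.observe();print(s['tcp_pos'],s['tcp_rot'],s['q'])
W=camera_info('wrist');json.dump({k:(v.tolist() if hasattr(v,'tolist') else v) for k,v in W.items()},open('w1.json','w'))
cv2.imwrite('pics/w2.png',cv2.resize(read_camera('wrist')[:,:,::-1],(800,600),interpolation=cv2.INTER_CUBIC))
E
```

```text
[0.44052516 0.20001847 0.23117467] [ 7.11286343e-01  7.02902288e-01 -7.75094081e-05 -3.25031146e-04] [ 2.59788560e-01  1.37211378e-01 -1.80117354e-01  1.25392497e+00
  4.87256608e-04  1.84244169e+00]
```

View pics/w2.png

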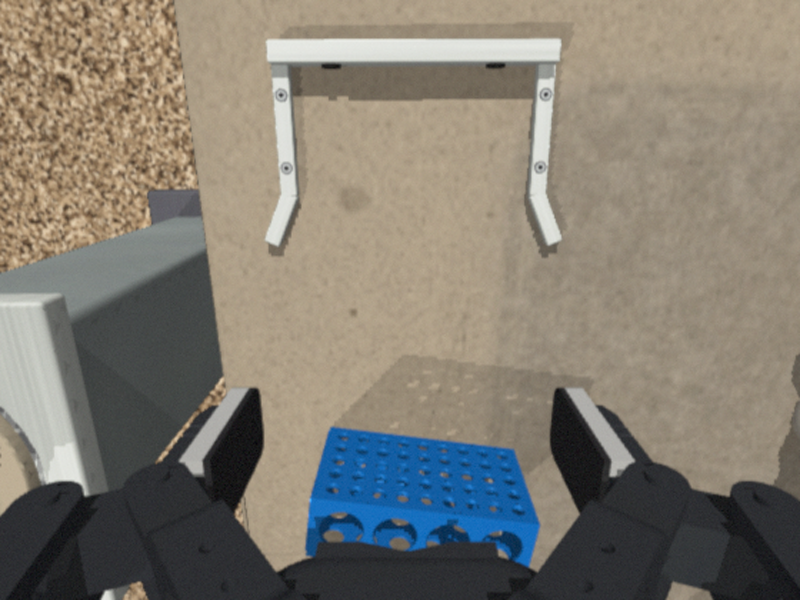

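```bash
python3 - <<'E'
from h import *
import json
W=json.load(open('w1.json'));u=lambda p,z:unproj(W,np.array(p)*.7-0.15,z/1000)[:,:2].round(4).tolist()
print('pads',u([(331,66),(495,66)],14)); print('bar edge',u([(268,62),(560,62)],18),u([(268,41),(560,40)],18))
print('rail inner kink',u([(298,195),(529,195)],10),'near bar',u([(288,66),(538,66)],10))
print('tips',u([(281,245),(547,243)],10))
print('rack bottom',u([(332,430),(517,450)],0),'top',u([(310,496),(537,521)],90))
E
```

```text
pads [[0.3915, 0.3261], [0.5, 0.3247]]
bar edge [[0.351, 0.3284], [0.5417, 0.326]] [[0.3522, 0.3408], [0.5407, 0.3389]]
rail inner kink [[0.3622, 0.242], [0.5286, 0.24]] near bar [[0.3621, 0.327], [0.5294, 0.3249]]
tips [[0.3468, 0.2057], [0.5441, 0.2048]]
rack bottom [[0.3739, 0.0423], [0.5339, 0.0206]] top [[0.3722, 0.0473], [0.5286, 0.0248]]
```

arm_command --series '[{"x":-13,"y":0,"z":0,"ax":0,"ay":0,"az":4,"hand":100},{"x":-26.6,"y":0,"z":0,"ax":0,"ay":0,"az":7.3,"hand":100},{"x":-26.6,"y":0,"z":0,"ax":0,"ay":0,"az":7.3,"hand":100},{"x":-26.6,"y":0,"z":0,"ax":0,"ay":0,"az":7.3,"hand":100},{"x":-26.6,"y":0,"z":0,"ax":0,"ay":0,"az":7.3,"hand":100},{"x":-26.6,"y":0,"z":0,"ax":0,"ay":0,"az":7.3,"hand":100},{"x":-26.6,"y":0,"z":0,"ax":0,"ay":0,"az":7.3,"hand":100},{"x":-26.6,"y":0,"z":5,"ax":0,"ay":0,"az":7.3,"hand":100}]'

```text
time_s: 2.1
tcp_pos: [0.4422, -0.0658, 0.1861]
tcp_rot: [0.754, 0.657, 0.003, 0.005]
contact_force: [1.5, -0.5, -0.1]
opening: 0.0853
grasp_force: 0.0
```

arm_command --series '[{"x":0,"y":0,"z":4,"ax":0,"ay":0,"az":0,"hand":100},{"x":0,"y":0,"z":8,"ax":0,"ay":0,"az":0,"hand":100},{"x":0,"y":0,"z":12,"ax":0,"ay":0,"az":0,"hand":100},{"x":0,"y":0,"z":12.2,"ax":0,"ay":0,"az":0,"hand":100},{"x":0,"y":0,"z":12.2,"ax":0,"ay":0,"az":0,"hand":100}]'

```text
time_s: 2.6
tcp_pos: [0.437, -0.0635, 0.0593]
tcp_rot: [0.753, 0.658, -0.0, -0.001]
contact_force: [0.2, -0.6, 0.5]
opening: 0.0855
grasp_force: 0.0
```

```bash
python3 - <<'E'
from bench import *
import cv2
a=read_camera('scene')[182:282,204:344,::-1];b=read_camera('wrist')[:,:,::-1]
print(telemetry.observe()['tcp_pos'])
cv2.imwrite('pics/c3.png',cv2.vconcat([cv2.resize(a,(504,360)),cv2.copyMakeBorder(cv2.resize(b,(320,240)),0,0,0,184,0)]))
E
```

```text
[ 0.43917006 -0.06486725  0.06121038]
```

View pics/c3.png

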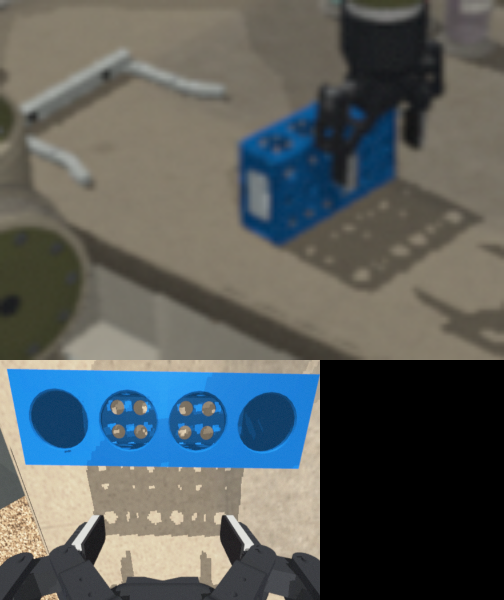

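arm_command --series '[{"x":1.5,"y":0,"z":0,"ax":0,"ay":0,"az":0,"hand":100},{"x":2.5,"y":0,"z":0,"ax":0,"ay":0,"az":0,"hand":100},{"x":3.2,"y":0,"z":0,"ax":0,"ay":0,"az":0,"hand":100},{"x":3.7,"y":0,"z":0,"ax":0,"ay":0,"az":0,"hand":100},{"x":4.2,"y":0,"z":0,"ax":0,"ay":0,"az":0,"hand":100},{"x":4.7,"y":0,"z":0,"ax":0,"ay":0,"az":0,"hand":100},{"x":5.2,"y":0,"z":0,"ax":0,"ay":0,"az":0,"hand":100}]'

```text
time_s: 3.4
tcp_pos: [0.445, -0.0137, 0.0595]
tcp_rot: [0.754, 0.657, 0.0, 0.0]
contact_force: [-0.7, -1.8, 0.7]
opening: 0.0852
grasp_force: 0.6
```

```bash
python3 - <<'E'
from bench import *
import cv2
a=read_camera('scene')[182:282,204:344,::-1];b=read_camera('side')[180:280,248:348,::-1]
print(telemetry.observe()['tcp_pos'])
cv2.imwrite('pics/c4.png',cv2.hconcat([cv2.resize(a,(448,320)),cv2.resize(b,(320,320))]))
E
```

```text
[ 0.44464101 -0.01330215  0.05918405]
```

View pics/c4.png

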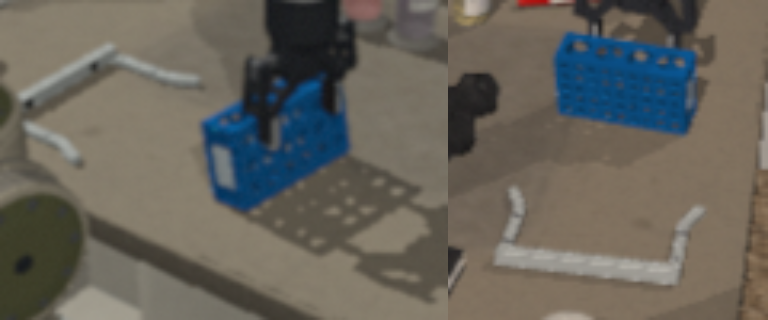

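arm_command --series '[{"x":0.5,"y":0,"z":0,"ax":0,"ay":0,"az":0,"hand":100},{"x":1.0,"y":0,"z":0,"ax":0,"ay":0,"az":0,"hand":100},{"x":1.5,"y":0,"z":0,"ax":0,"ay":0,"az":0,"hand":100},{"x":2.0,"y":0,"z":0,"ax":0,"ay":0,"az":0,"hand":100},{"x":2.5,"y":0,"z":0,"ax":0,"ay":0,"az":0,"hand":100},{"x":2.5,"y":0,"z":0,"ax":0,"ay":0,"az":0,"hand":100},{"x":2.5,"y":0,"z":0,"ax":0,"ay":0,"az":0,"hand":100},{"x":2.5,"y":0,"z":0,"ax":0,"ay":0,"az":0,"hand":100}]'

```text
time_s: 4.3
tcp_pos: [0.4481, 0.011, 0.0592]
tcp_rot: [0.754, 0.657, -0.0, -0.0]
contact_force: [-0.4, -0.3, 0.0]
opening: 0.0854
grasp_force: 0.0
```

arm_command --series '[{"x":-2,"y":0,"z":0,"ax":0,"ay":0,"az":0,"hand":100},{"x":-4,"y":0,"z":0,"ax":0,"ay":0,"az":0,"hand":100},{"x":-5,"y":0,"z":0,"ax":0,"ay":0,"az":0,"hand":100},{"x":-5,"y":0,"z":0,"ax":0,"ay":0,"az":0,"hand":100}]'

```text
time_s: 4.7
tcp_pos: [0.4413, -0.0396, 0.0593]
tcp_rot: [0.755, 0.656, 0.0, 0.0]
contact_force: [-0.2, 0.0, 0.9]
opening: 0.0854
grasp_force: 0.0
```

```bash
python3 - <<'E'
from bench import *
import cv2,json
s=telemetry.observe();print(s['tcp_pos'],s['tcp_rot'])
W=camera_info('wrist');json.dump({k:(v.tolist() if hasattr(v,'tolist') else v) for k,v in W.items()},open('w2.json','w'))
cv2.imwrite('pics/w5.png',cv2.resize(read_camera('wrist')[:,:,::-1],(800,600),interpolation=cv2.INTER_CUBIC))
E
```

```text
[ 0.44129661 -0.03959468  0.05934825] [7.54985735e-01 6.55741202e-01 1.06236164e-04 6.71021404e-05]
```

View pics/w5.png

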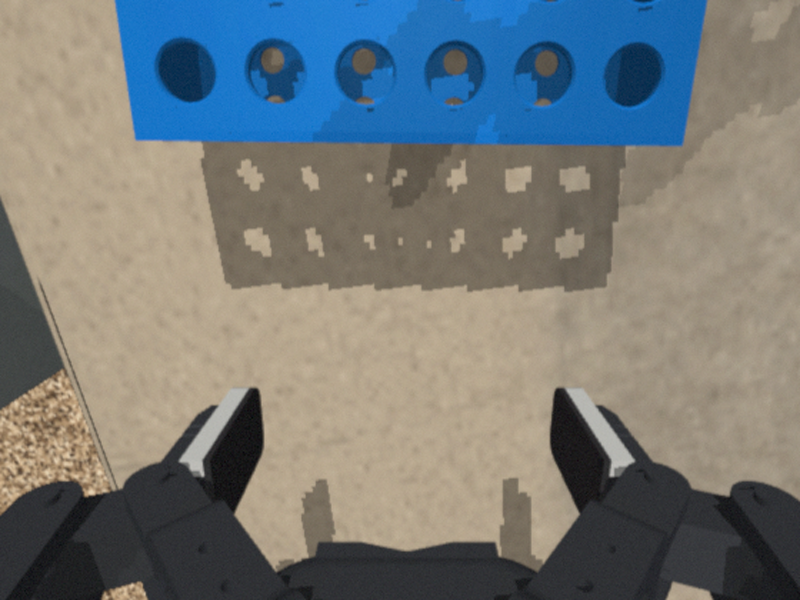

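```bash
python3 - <<'E'
from h import *
import json
W=json.load(open('w2.json'))
p=unproj(W,np.array([(136,139),(683,145)])*.7-0.15,.05)[:,:2];d=p[1]-p[0];y=np.arctan2(d[1],d[0])
print(p,np.hypot(*d),np.degrees(y),'centre',p.mean(0)+.045*np.array([-np.sin(y),np.cos(y)]))
E
```

```text
[[0.37401654 0.04813765]
 [0.53137438 0.02411734]] 0.15918060817570923 -8.679072727881465 centre [0.45948595 0.0806122 ]
```

arm_command --series '[{"x":0,"y":0,"z":2.5,"ax":0,"ay":0,"az":0,"hand":100},{"x":0,"y":0,"z":4.5,"ax":0,"ay":0,"az":0,"hand":100},{"x":1,"y":0,"z":4.8,"ax":0,"ay":0,"az":0,"hand":100},{"x":3,"y":0,"z":4.8,"ax":0,"ay":0,"az":0,"hand":100},{"x":5,"y":0,"z":4.8,"ax":0,"ay":0,"az":0,"hand":100},{"x":5,"y":0,"z":4.8,"ax":0,"ay":0,"az":0,"hand":100}]'

```text
time_s: 5.35
tcp_pos: [0.4485, 0.0134, 0.0119]
tcp_rot: [0.753, 0.658, 0.0, -0.0]
contact_force: [-0.1, 0.3, -1.0]
opening: 0.0854
grasp_force: 0.0
```

arm_command --series '[{"x":1.2,"y":0,"z":0,"ax":0,"ay":0,"az":0.6,"hand":100},{"x":2.4,"y":-0.1,"z":0,"ax":0,"ay":0,"az":-2.3,"hand":100},{"x":3.4,"y":-0.3,"z":0,"ax":0,"ay":0,"az":-5.2,"hand":100},{"x":4.4,"y":-0.45,"z":0,"ax":0,"ay":0,"az":-8,"hand":100},{"x":5.4,"y":-0.6,"z":0,"ax":0,"ay":0,"az":-11,"hand":100},{"x":6.4,"y":-0.8,"z":0,"ax":0,"ay":0,"az":-11,"hand":100},{"x":7.4,"y":-1.0,"z":0,"ax":0,"ay":0,"az":-11,"hand":100},{"x":7.4,"y":-1.0,"z":0,"ax":0,"ay":0,"az":-11,"hand":100}]'

```text
time_s: 6.15
tcp_pos: [0.4478, 0.0871, 0.0111]
tcp_rot: [0.687, 0.726, 0.0, -0.001]
contact_force: [0.3, 0.2, -0.8]
opening: 0.0857
grasp_force: 0.0
```

```bash
python3 - <<'E'
from bench import *
import cv2,json
s=telemetry.observe();print(s['tcp_pos'],s['tcp_rot'])
W=camera_info('wrist');json.dump({k:(v.tolist() if hasattr(v,'tolist') else v) for k,v in W.items()},open('w3.json','w'))
im=read_camera('wrist')[:,:,::-1];cv2.imwrite('w3raw.png',im)
sd=read_camera('side')[180:280,248:348,::-1]
cv2.imwrite('pics/w6.png',cv2.hconcat([im[:400],cv2.copyMakeBorder(cv2.resize(sd,(240,240)),0,160,0,0,0)]))
E
```

```text
[0.44779025 0.08710144 0.01109896] [ 6.87171022e-01  7.26495340e-01  1.25325930e-04 -7.01402556e-04]
```

View pics/w6.png

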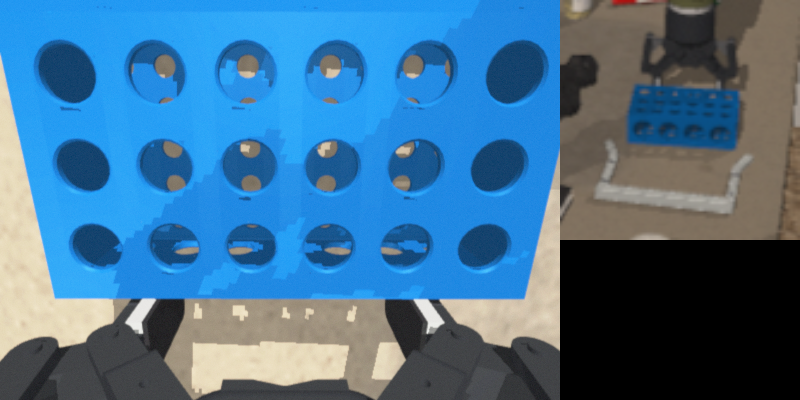

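```bash
cat > r.py <<'E'
from h import *
from bench import telemetry,read_camera
import cv2
def rack(W,im):
    """Back top edge of the lying rack in the wrist picture -> its centre, yaw."""
    h=cv2.cvtColor(im,cv2.COLOR_RGB2HSV);m=cv2.inRange(h,(98,150,60),(116,255,255))
    n,l,st,_=cv2.connectedComponentsWithStats(m);m=l==1+np.argmax(st[1:,4])
    cols=np.where(m.any(0))[0];last=np.array([np.where(m[:,c])[0].max() for c in cols])
    b=np.median(last);k=abs(last-b)<8;cols,last=cols[k],last[k]
    c=np.polyfit(cols,last,1);k=abs(np.polyval(c,cols)-last)<2;c=np.polyfit(cols[k],last[k],1)
    e=np.array([cols[k].min(),cols[k].max()+1.]);p=unproj(W,np.c_[e-.5,np.polyval(c,e)+.5],.05)[:,:2]
    d=p[1]-p[0];y=np.arctan2(d[1],d[0]);ctr=p.mean(0)+.045*np.array([-np.sin(y),np.cos(y)])
    q=ctr-[.4455,.281];s=np.radians(-.65)
    print('px',e,np.polyval(c,e),'len',np.hypot(*d),'yaw',np.degrees(y),'centre',ctr,'in stop',np.cos(s)*q[0]+np.sin(s)*q[1],-np.sin(s)*q[0]+np.cos(s)*q[1])
E
python3 - <<'E'
from r import *
import json
rack(json.load(open('w3.json')),cv2.imread('w3raw.png')[:,:,::-1])
E
```

```text
px [ 55. 524.] [297.25898471 298.45358373] len 0.15868043516834932 yaw 3.055435734754648 centre [0.44593532 0.14423325] in stop 0.0019868238778623652 -0.13675300650275116
```

arm_command --series '[{"x":1,"y":-0.1,"z":0,"ax":0,"ay":0,"az":1,"hand":100},{"x":2,"y":-0.1,"z":0,"ax":0,"ay":0,"az":2.2,"hand":100},{"x":3,"y":-0.15,"z":0,"ax":0,"ay":0,"az":3.3,"hand":100},{"x":3.8,"y":-0.2,"z":0,"ax":0,"ay":0,"az":3.85,"hand":100},{"x":4.8,"y":-0.12,"z":0,"ax":0,"ay":0,"az":3.85,"hand":100},{"x":5.5,"y":-0.06,"z":0,"ax":0,"ay":0,"az":3.85,"hand":100},{"x":5.5,"y":-0.06,"z":0,"ax":0,"ay":0,"az":3.85,"hand":100}]'

```text
time_s: 6.95
tcp_pos: [0.445, 0.1414, 0.0113]
tcp_rot: [0.711, 0.703, 0.0, -0.0]
contact_force: [0.0, 0.1, -0.5]
opening: 0.0854
grasp_force: 0.0
```

```bash
python3 - <<'E'
from r import *
s=telemetry.observe();print(s['tcp_pos'],s['tcp_rot'],s['contact_force'])
W=camera_info('wrist');rack(W,read_camera('wrist'))
E
```

```text
[0.44501585 0.14143148 0.01130824] [ 7.11278583e-01  7.02910131e-01  3.13817589e-04 -1.62840958e-04] [ 0.03874465  0.06125719 -0.45712448]
px [ 54. 522.] [298.16365972 298.15683852] len 0.15868037651799005 yaw -0.6737721545100571 centre [0.44635776 0.19834148] in stop 0.001795417722702437 -0.08264347116652614
```

arm_command --series '[{"x":1,"y":-0.03,"z":0,"ax":0,"ay":0,"az":0,"hand":100},{"x":2,"y":-0.06,"z":0,"ax":0,"ay":0,"az":0,"hand":100},{"x":3,"y":-0.09,"z":0,"ax":0,"ay":0,"az":0,"hand":100},{"x":4,"y":-0.12,"z":0,"ax":0,"ay":0,"az":0,"hand":100},{"x":5,"y":-0.13,"z":0,"ax":0,"ay":0,"az":0,"hand":100},{"x":6,"y":-0.13,"z":0,"ax":0,"ay":0,"az":0,"hand":100},{"x":7,"y":-0.13,"z":0,"ax":0,"ay":0,"az":0,"hand":100}]'

```text
time_s: 7.7
tcp_pos: [0.4444, 0.2115, 0.0113]
tcp_rot: [0.712, 0.703, 0.0, -0.0]
contact_force: [0.5, -1.3, 0.2]
opening: 0.085
grasp_force: 0.5
```

arm_command --series '[{"x":0.4,"y":0,"z":0,"ax":0,"ay":0,"az":0,"hand":100},{"x":0.7,"y":0,"z":0,"ax":0,"ay":0,"az":0,"hand":100},{"x":0.9,"y":0,"z":0,"ax":0,"ay":0,"az":0,"hand":100},{"x":1.0,"y":0,"z":0,"ax":0,"ay":0,"az":0,"hand":100}]'

```text
time_s: 8.1
tcp_pos: [0.4447, 0.2205, 0.0114]
tcp_rot: [0.712, 0.702, 0.0, 0.0]
contact_force: [0.7, -2.0, -0.3]
opening: 0.085
grasp_force: 0.8
```

```bash
python3 - <<'E'
from r import *
s=telemetry.observe();print(s['tcp_pos'],s['tcp_rot'],s['contact_force'])
W=camera_info('wrist');rack(W,read_camera('wrist'))
E
```

```text
[0.44469387 0.22045627 0.01135203] [7.11853844e-01 7.02327629e-01 2.05283012e-07 7.77871892e-05] [ 0.67081902 -1.9592412  -0.26034628]
px [ 55. 522.] [299.91302915 299.79549862] len 0.15868190000955265 yaw -0.7500375221498248 centre [0.44629418 0.27670734] in stop 0.0008428283382703909 -0.004283373817006403
```

Force is still only sliding friction (~2 N); ease forward in 1 mm rows until it rises.

arm_command --series '[{"x":0.1,"y":0,"z":0,"ax":0,"ay":0,"az":0,"hand":100},{"x":0.2,"y":0,"z":0,"ax":0,"ay":0,"az":0,"hand":100},{"x":0.3,"y":0,"z":0,"ax":0,"ay":0,"az":0,"hand":100}]'

```text
time_s: 8.45
tcp_pos: [0.4447, 0.2234, 0.0113]
tcp_rot: [0.712, 0.702, 0.0, 0.0]
contact_force: [-0.9, -1.2, 0.5]
opening: 0.0856
grasp_force: 0.9
```

arm_command --series '[{"x":0.1,"y":0,"z":0,"ax":0,"ay":0,"az":0,"hand":100},{"x":0.15,"y":0,"z":0,"ax":0,"ay":0,"az":0,"hand":100}]'

```text
time_s: 8.65
tcp_pos: [0.4448, 0.2242, 0.0113]
tcp_rot: [0.712, 0.702, -0.001, 0.001]
contact_force: [0.7, -7.3, 2.7]
opening: 0.0855
grasp_force: 3.5
```

arm_command --series '[{"x":0.05,"y":0,"z":0,"ax":0,"ay":0,"az":0,"hand":100},{"x":0.1,"y":0,"z":0,"ax":0,"ay":0,"az":0,"hand":100},{"x":0.1,"y":0,"z":0,"ax":0,"ay":0,"az":0,"hand":100}]'

```text
time_s: 8.95
tcp_pos: [0.4448, 0.2242, 0.0114]
tcp_rot: [0.712, 0.702, -0.001, 0.002]
contact_force: [0.0, -9.9, 3.0]
opening: 0.0856
grasp_force: 4.8
```

```bash
python3 - <<'E'
from r import *
s=telemetry.observe();print(s['tcp_pos'],s['tcp_rot'],s['contact_force'],s['ft_torque'])
W=camera_info('wrist');rack(W,read_camera('wrist'))
E
```

```text
[0.44477856 0.22417941 0.01135903] [ 0.71196346  0.70221354 -0.00134789  0.00153433] [ 0.0224336  -9.93010851  2.95440224] [-1.73007129 -0.05467985  0.34416004]
px [ 55. 522.] [300.2017515  299.86605215] len 0.15868978436150663 yaw -0.7442592533308521 centre [0.44638654 0.28053172] in stop 0.0008917960074494849 -0.0004581938883375449
```

arm_command --series '[{"x":-0.5,"y":0,"z":0,"ax":0,"ay":0,"az":0,"hand":100},{"x":-2,"y":0,"z":0,"ax":0,"ay":0,"az":0,"hand":100},{"x":-4,"y":0,"z":0,"ax":0,"ay":0,"az":0,"hand":100},{"x":-7,"y":0,"z":0,"ax":0,"ay":0,"az":0,"hand":100},{"x":-7,"y":0,"z":-4,"ax":0,"ay":0,"az":0,"hand":100},{"x":-7,"y":0,"z":-8,"ax":0,"ay":0,"az":0,"hand":100},{"x":-7,"y":0,"z":-13,"ax":0,"ay":0,"az":0,"hand":100},{"x":-7,"y":0,"z":-18,"ax":0,"ay":0,"az":0,"hand":100}]'

```text
time_s: 9.8
tcp_pos: [0.443, 0.1553, 0.1928]
tcp_rot: [0.712, 0.702, -0.0, -0.001]
contact_force: [1.4, 0.5, -0.6]
opening: 0.0851
grasp_force: 0.0
```

arm_command --series '[{"x":4.5,"y":0,"z":-4,"ax":0,"ay":0,"az":0,"hand":100},{"x":4.5,"y":0,"z":-4,"ax":0,"ay":0,"az":0,"hand":100},{"x":4.5,"y":0,"z":-4,"ax":0,"ay":0,"az":0,"hand":100},{"x":4.5,"y":0,"z":-4,"ax":0,"ay":0,"az":0,"hand":100}]'

```text
time_s: 10.2
tcp_pos: [0.4434, 0.2003, 0.2297]
tcp_rot: [0.712, 0.703, -0.001, -0.001]
contact_force: [0.4, 0.5, -0.0]
opening: 0.0852
grasp_force: 0.0
```

```bash
python3 - <<'E'
from r import *
s=telemetry.observe();print(s['time_s'],s['tcp_pos'],s['contact_force'])
W=camera_info('wrist');im=read_camera('wrist');cv2.imwrite('pics/end.png',im[:,:,::-1]);rack(W,im)
# front top edge of the rack and bright bar front edge, per column
m=cv2.inRange(cv2.cvtColor(im,cv2.COLOR_RGB2HSV),(98,150,60),(116,255,255))>0
for c in range(190,400,20):
    r=np.where(m[:200,c])[0].min(); p=unproj(W,[(c,r-.5)],.05)[0]
    print(c,r,p[:2].round(4),im[max(r-8,0):r+1,c].sum(1)//3)
E
```

```text
10.2 [0.44341794 0.20032026 0.22968891] [ 0.36975342  0.50984192 -0.01267903]
px [201. 374.] [146.53099462 146.11399382] len 0.15906288457760903 yaw -0.6065420462466263 centre [0.44572555 0.28068445] in stop 0.00022911212789842217 -0.0003129706112770959Traceback (most recent call last):
  File "<stdin>", line 7, in <module>
    return umr_minimum(a, axis, None, out, keepdims, initial, where)
ValueError: zero-size array to reduction operation minimum which has no identity
```

```bash
python3 -c "
from bench import ctrl;print(ctrl.finish_job())"
```

```text
the job is handed in; nothing more can be done
None
```

The rack lies flat with its eighteen-hole side up, squarely against the back bar (last camera fix within about 1 mm and 0.1°, near the measurement's own accuracy). The cups and vial were left alone, the gripper is clear above it, and the job was handed in at about 10 s.

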